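Nest the handled casseroles on the cork mat

TASK

Clear up the fume hood: pick out the three white casseroles that have handles and nest them on the round cork mat: first the large one wholly on the mat, then the medium one inside it, then the small one inside that, each sitting flat on the floor of the one below. Fan the three handles so that any two point at least 45 degrees apart and none lies over another. Set each dish down gently without dropping it, and leave the white dish without a handle, the amber bottle and the clear jar where they stand.

Things in the scene. Friction and masses are not known exactly. Their poses are not given: they have to be found in the camera images.
- cork_mat: round cork mat, light brown, 160 mm across and 4 mm thick, fixed to the bench; origin at the centre of its underside (on the bench), z up
- dish_large: large white porcelain casserole, loose, 220 g: round dish, outside 100 mm wide at foot, 112 at rim, 40 high; wall 4, inner floor 5 above underside. Origin: centre of underside; z up, +x along its one handle: a level black bar 10 wide (y), 11 tall, 65 to 119 mm from the dish's axis, centreline 46 above the underside (sloping white neck to the rim)
- dish_medium: medium white porcelain casserole, loose, 160 g: round dish, outside 76 mm wide at foot, 86 at rim, 44 high; wall 4, inner floor 5 above underside. Origin: centre of underside; z up, +x along its one handle: a level black bar 10 wide (y), 11 tall, 52 to 106 mm from the dish's axis, centreline 50 above the underside (sloping white neck to the rim)
- dish_small: small white porcelain casserole, loose, 100 g: round dish, outside 52 mm wide at foot, 60 at rim, 48 high; wall 4, inner floor 5 above underside. Origin: centre of underside; z up, +x along its one handle: a level black bar 10 wide (y), 11 tall, 39 to 93 mm from the dish's axis, centreline 54 above the underside (sloping white neck to the rim)
- dish_large_grip (a point): middle of the large casserole's handle: 94 mm from the dish's axis along its +x, 46 mm above its underside; axes as the dish's
- dish_medium_grip (a point): middle of the medium casserole's handle: 81 mm from the dish's axis along its +x, 50 mm above its underside; axes as the dish's
- dish_small_grip (a point): middle of the small casserole's handle: 68 mm from the dish's axis along its +x, 54 mm above its underside; axes as the dish's
- plain_dish: bystander: white porcelain dish with no handle, 84 mm across the rim, 60 mm across the foot, 38 mm high; origin at the centre of its underside
- amber_bottle: bystander: brown glass bottle with black cap, 62 mm across, 110 mm high; origin at the centre of its underside
- clear_jar: bystander: clear glass jar with black lid, 68 mm across, 75 mm high; origin at the centre of its underside

How it is judged:
On the way, in this order (a step that is already met when the one before it is completed fails the run):
1. the large casserole stands flat and released, wholly on the cork mat (horizontal distance between dish_large and cork_mat below 0.024 m and z of dish_large in the frame of cork_mat between 0.001 and 0.008 m and angle between dish_large's own z axis and vertical below 0.08 rad and linear speed of dish_large below 0.03 m/s and contact force between the fingers and dish_large below 0.1 N), for 0.2 s.
2. the medium casserole stands flat and released inside the large one, handles apart (horizontal distance between dish_large and cork_mat below 0.024 m and z of dish_large in the frame of cork_mat between 0.001 and 0.008 m and angle between each of dish_large, dish_medium's own z axis and vertical below 0.08 rad and horizontal distance between dish_medium and dish_large below 0.013 m and z of dish_medium in the frame of dish_large between 0.002 and 0.009 m and horizontal distance between dish_medium_grip and dish_large_grip above 0.045 m and linear speed of each of dish_large, dish_medium below 0.03 m/s and contact force between the fingers and dish_medium below 0.1 N), for 0.2 s.
3. the small casserole stands flat and released inside the medium one, handles apart (horizontal distance between dish_large and cork_mat below 0.024 m and z of dish_large in the frame of cork_mat between 0.001 and 0.008 m and angle between each of dish_large, dish_medium, dish_small's own z axis and vertical below 0.08 rad and horizontal distance between dish_medium and dish_large below 0.013 m and z of dish_medium in the frame of dish_large between 0.002 and 0.009 m and horizontal distance between each of dish_medium_grip, dish_small_grip and dish_large_grip above 0.045 m and horizontal distance between dish_small and dish_medium below 0.013 m and z of dish_small in the frame of dish_medium between 0.002 and 0.009 m and horizontal distance between dish_small_grip and dish_medium_grip above 0.045 m and linear speed of each of dish_large, dish_medium, dish_small below 0.03 m/s and contact force between the fingers and dish_small below 0.1 N), for 0.2 s.
At the end, for the whole second after the job is handed in: Large casserole level on the mat, within 24 mm of its centre; medium in large and small in medium, each level on the floor below (centres within 13 mm, undersides 2-9 mm apart, tilt under 0.08 rad); middles of any two handles over 45 mm apart seen from above; all released, at rest (horizontal distance between dish_large and cork_mat below 0.024 m and z of dish_large in the frame of cork_mat between 0.001 and 0.008 m and angle between each of dish_large, dish_medium, dish_small's own z axis and vertical below 0.08 rad and horizontal distance between dish_medium and dish_large below 0.013 m and z of dish_medium in the frame of dish_large between 0.002 and 0.009 m and horizontal distance between each of dish_medium_grip, dish_small_grip and dish_large_grip above 0.045 m and horizontal distance between dish_small and dish_medium below 0.013 m and z of dish_small in the frame of dish_medium between 0.002 and 0.009 m and horizontal distance between dish_small_grip and dish_medium_grip above 0.045 m and linear speed of each of dish_large, dish_medium, dish_small below 0.03 m/s); the robot touches nothing.
It fails at once if the dish without a handle was shifted or knocked over (more than 20 mm) (distance of plain_dish from where it was at the start of the episode above 0.02 m).
It fails at once if the amber bottle was shifted or knocked over (more than 20 mm) (distance of amber_bottle from where it was at the start of the episode above 0.02 m).
It fails at once if the clear jar was shifted or knocked over (more than 20 mm) (distance of clear_jar from where it was at the start of the episode above 0.02 m).
It fails at once if a casserole was dropped (out of the fingers and moving faster than 0.6 m/s) ((linear speed of dish_large above 0.6 m/s and contact force between the fingers and dish_large below 0.05 N) or (linear speed of dish_medium above 0.6 m/s and contact force between the fingers and dish_medium below 0.05 N) or (linear speed of dish_small above 0.6 m/s and contact force between the fingers and dish_small below 0.05 N)).
It also fails if it takes over 86 s, if anything falls off the work surface, if the arm or the gripper's body presses on something with over 40 N, if the wrist force passes 120 N, or if a joint passes its speed limit or range.

ROBOT

A 6-joint arm with a two-finger parallel gripper is mounted at the origin on the work surface. World frame = base frame: x ahead of the robot, y to its left, z up, the work surface at z = 0. Lengths are in m, angles in rad, forces in N, time in s.
With the tool pointing down it reaches from about 0.375 to 0.9 m from the base axis. Payload 3.1 kg.
Tool frame: the origin (TCP) lies midway between the tips of the shut fingers; the grasp point (between the pads) lies robot.grip_depth behind it (robot.grip_depth is the distance from the TCP to the grasp point, in m); z points along the fingers, y is the line along which they close (so a half turn about z gives the same grasp; the last joint's range is limited). The gripper opens to 87 mm and grips with 3 to 60 N. Pads are 19 mm wide; open, the fingers measure 117 mm over their backs; the gripper's body (75 mm by 190 mm) begins 51 mm behind the grasp point.
Start: joints at [0.985, 0.527, 1.433, -0, 1.181, -0.178], TCP at [0.248, 0.574, 0.223] pointing down, gripper open.
Joint ranges: [-3.08, 3.08], [-0.75, 2.2], [0.22, 2.44], [-1.43, 4.57], [0, 2.65], [-2.85, 2.85]. Speed limits (rad/s): [2.79, 2.79, 3.14, 3.14, 3.14, 3.14].

INTERFACE

Orientations are given as a unit quaternion [x, y, z, w].
In Python, from rig import robot gives the robot as it stands.
- The arm moves only by the tool nudge_tcp, called after "Call:" by a JSON object that holds its "api" and its "payload". Schema: {"type":"object","properties":{"moves":{"type":"string"},"finger_gap":{"type":"number"},"force":{"type":"number"},"only":{"type":"string"},"quiet":{"type":"boolean"},"lines":{"type":"string"}},"required":["moves"],"additionalProperties":false}. moves is a string of 1 to 20 rows, one to a line, with the numbers parted by commas; each row has 4 numbers: dx, dy, dz in m, then a turn about the tool's z in rad; each row shifts and turns the commanded pose from where the row before left it, along the tool's axes as they then stand; what a row does not reach is not made up. A row lasts 1/12 s, in which the tool goes at most 0.0417 m and 0.125 rad, less where a joint would pass 70% of its speed; a pose out of reach is approached as far as the arm can. finger_gap is the finger opening in m, set as the call begins (left out keeps the last). The fingers move at their own pace and stop on an object; force is the grip in N (left out, the last holds). Time passes only in rows, so rows that do not move let the fingers close. The tool returns the time, the measured TCP pose, the force, the opening and the grip force at its end. only (a regular expression) keeps the lines of the reply that match it, lines (a string "A,B") keeps lines A to B, and quiet returns only ok. Input that does not fit is refused with a message, and nothing moves.
- robot.get_obs(): the state, without advancing time (a new reading comes with each control period).
- robot.camera(name): name is "side" or "top" or "wrist"; returns a dict with "img" (400x640x3 uint8, red, green, blue), "fx", "fy", "cx", "cy" (pixels), "xyz" and "attitude" of the camera in the world. Camera axes: x right, y down, z forward; pixel columns grow to the right and rows downward; lengths in m; the calibration is good to about 2 mm. A picture is of the moment at which its call begins. There is no depth.
- robot.hand_in(): hands the job in; it is judged then, once.
The state is a dict: "time": time; "q": joint angles; "joint_velocities": joint speeds; "joint_torque": joint torques, N m; "position": TCP position; "tool_rot": TCP orientation; "ft_force": force on the tool from outside, world axes, zero at the start; "moment": the same for the moment, N m; "grip_width": finger opening in m; "grip_force": force on a finger pad.
Only numpy, scipy, OpenCV 4.12 (cv2) and the standard library are available. Lean on these libraries where they do the work, as an engineer would, in place of code of your own. Each camera call takes 0.05 s, during which the arm holds its last target. There are 200 camera calls.

## Working session

There is one attempt and no reset: what is moved stays moved. The work goes in short steps, Python scripts to look and compute and a tool call to move; the robot and the scene stay as the last step left them, time stands still between calls to the robot, and variables do not carry over. Pictures are saved under pics/ and viewed, at most 14 in all, crops included, and the job is handed in when it is done.

```bash
ls; mkdir -p pics; python3 - <<'E'
from rig import robot
import cv2
print(robot.grip_depth, robot.get_obs())
for n in("top","side"):
    c=robot.camera(n); cv2.imwrite(f"pics/{n}0.png",c["img"][:,:,::-1]); print(n,{k:v for k,v in c.items() if k!="img"})
E
```

```text
pics
rig.py
0.0187 {'time': 0.0, 'q': array([ 9.84475822e-01,  5.28450725e-01,  1.43394452e+00, -5.15212588e-05,
        1.18142190e+00, -1.78488484e-01]), 'joint_velocities': array([-0.00070095,  0.00061362,  0.00034636,  0.00097714,  0.00042033,
        0.00133901]), 'joint_torque': array([ 3.84766763e-04, -4.40044641e+01, -1.76594245e+01,  6.33439980e-02,
        5.83189214e-02, -1.86041143e-04]), 'position': array([0.24743648, 0.57309908, 0.22156772]), 'tool_rot': array([ 2.02496021e-01,  9.79282454e-01, -1.04079786e-03, -3.92936483e-04]), 'ft_force': array([0.01892447, 0.27673462, 0.08722055]), 'moment': array([-0.01233902,  0.02988289, -0.0071688 ]), 'grip_force': 0.0, 'grip_width': 0.08695719231533355}
top {'fx': 496.32488715902207, 'fy': 496.32488715902207, 'cx': 313.6705310844962, 'cy': 197.65332680862036, 'xyz': array([0.50154167, 0.00406323, 1.32886886]), 'attitude': array([-0.70078077,  0.71241122, -0.02746491,  0.02494464])}
side {'fx': 385.8939532137657, 'fy': 385.8939532137657, 'cx': 323.0895542927023, 'cy': 195.60368140306866, 'xyz': array([ 0.31219433, -0.57563949,  0.65996522]), 'attitude': array([ 0.88925282, -0.19375584,  0.09548622, -0.40320031])}
```

View pics/top0.png

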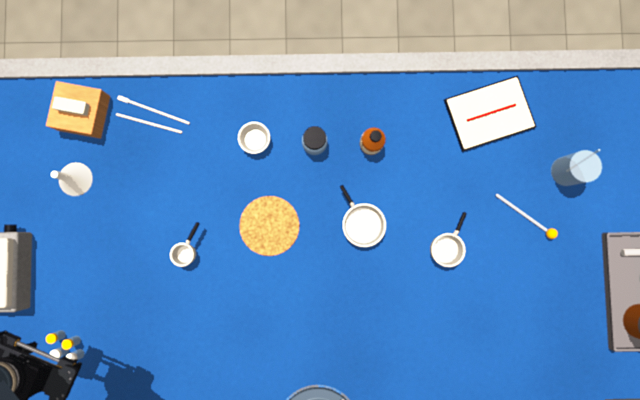

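View pics/side0.png

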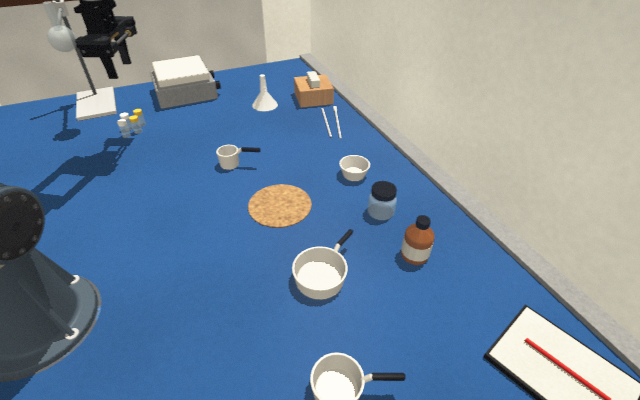

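The top view shows the mat at (269,226), the large dish at (364,225) with its handle toward (346,188), the medium at (448,250) with its handle toward (463,214), and the small at (182,254) with its handle toward (196,226). The plain dish, jar and bottle are at about (254,138), (315,140) and (373,140). The side view agrees with this layout. Next I'll measure the positions.

```bash
cat >h.py <<'E'
import numpy as np, cv2
from rig import robot
from scipy.spatial.transform import Rotation as R
def cam(n): return robot.camera(n)
def w(c,px,z):
    px=np.atleast_2d(px).astype(float)
    d=np.c_[(px[:,0]-c["cx"])/c["fx"],(px[:,1]-c["cy"])/c["fy"],np.ones(len(px))]
    d=R.from_quat(c["attitude"]).apply(d); return (c["xyz"]+d*((z-c["xyz"][2])/d[:,2])[:,None])[:,:2]
def px(c,P):
    p=R.from_quat(c["attitude"]).inv().apply(np.atleast_2d(P)-c["xyz"]); return np.c_[c["cx"]+c["fx"]*p[:,0]/p[:,2],c["cy"]+c["fy"]*p[:,1]/p[:,2]]
def blob(mask,near,rad):
    m=mask.astype(np.uint8).copy(); k=np.zeros_like(m); cv2.circle(k,tuple(int(v) for v in near),rad,1,-1); m*=k
    n,l,s,ce=cv2.connectedComponentsWithStats(m); i=1+np.argmax(s[1:,4]); ys,xs=np.where(l==i); return np.c_[xs,ys]
DIM=dict(large=(.094,.046,.056,.050,.040),medium=(.081,.050,.043,.038,.044),small=(.068,.054,.030,.026,.048))
def dish(c,name,near,hnear,z0=0.):
    """centre from rim/foot silhouette and from handle; returns centre, grip, handle angle"""
    L,hz,rr,rf,h=DIM[name]; im=c["img"].astype(int)
    hb=blob(im.max(2)<75,hnear,int(28)); hw=w(c,hb,z0+hz+.003); g=hw.mean(0)
    wb=blob((im.min(2)>105),near,30); 
    t=np.linspace(0,2*np.pi,60)
    from scipy.optimize import minimize
    box=np.zeros(c["img"].shape[:2],np.uint8); box[wb[:,1],wb[:,0]]=1
    box=cv2.morphologyEx(cv2.morphologyEx(box,cv2.MORPH_CLOSE,np.ones((15,15))),cv2.MORPH_OPEN,np.ones((9,9)))
    hw2=cv2.findContours(box,0,1)[0]; con=max(hw2,key=cv2.contourArea)
    S=16
    def cost(xy):
        P=[px(c,np.c_[xy[0]+r*np.cos(t),xy[1]+r*np.sin(t),np.full(60,z0+z)]) for r,z in((rr,h),(rf,0))]
        m=np.zeros_like(box,np.float32); M=np.zeros((box.shape[0]*4,box.shape[1]*4),np.uint8)
        cv2.fillConvexPoly(M,cv2.convexHull(((np.vstack(P)*4+1.5)*S).astype(np.int32)),255,shift=4)
        return np.abs(cv2.resize(M,box.shape[::-1],interpolation=cv2.INTER_AREA)/255.-box).sum()
    x0=w(c,near,z0+h)[0]
    r=minimize(cost,x0,method="Nelder-Mead",options=dict(initial_simplex=x0+np.array([[0,0],[.008,0],[0,.008]]),xatol=2e-4))
    a=np.arctan2(*(g-r.x)[::-1]); 
    print(name,"n",len(hb),"centre",r.x.round(4),"grip",g.round(4),"dist",np.linalg.norm(g-r.x).round(4),"want",L,"ang",np.degrees(a).round(1),"cost",round(r.fun),"of",int(box.sum()))
    return r.x,g,a
E
python3 - <<'E'
from h import *
c=cam("top"); im=c["img"].astype(int)
m=blob((im[:,:,0]>im[:,:,2]+40),(269,226),45); print("mat",w(c,m,.004).mean(0), "dia",2*np.sqrt(len(m)/np.pi)*1.325/c["fx"])
for n,a,b in(("large",(364,225),(346,196)),("medium",(448,250),(461,220)),("small",(182,254),(194,231))): dish(c,n,a,b)
for p in((254,138),(315,140),(373,140)): print(w(c,p,.05))
for p in((254,138),): 
    b=blob(im.min(2)>105,p,25); print(len(b))
E
```

```text
mat [0.52777506 0.11892996] dia 0.1594837482059511
large n 52 centre [ 0.5249 -0.131 ] grip [ 0.6045 -0.0841] dist 0.0923 want 0.094 ang 30.5 cost 124 of 1604
medium n 53 centre [ 0.4575 -0.3476] grip [ 0.5297 -0.3783] dist 0.0785 want 0.081 ang -23.1 cost 75 of 999
small n 49 centre [0.4565 0.3424] grip [0.5155 0.3081] dist 0.0683 want 0.068 ang -30.2 cost 50 of 520
[[0.75489888 0.15162062]]
[[ 0.74708368 -0.00724689]]
[[ 0.74466398 -0.15844787]]
879
```

Measured sizes agree with the spec: mat diameter 159 mm, handle distances 92, 79 and 68 mm. Next I'll move to hover over the large dish's handle.

```bash
cat >>h.py <<'E'
def go(x,y,z,yawdeg):
    o=robot.get_obs(); r=R.from_quat(o["tool_rot"]).as_matrix(); yaw=np.degrees(np.arctan2(r[1,0],r[0,0]))
    d=np.array([x,y,z])-o["position"]; a=np.radians(yawdeg)
    turn=(yaw-yawdeg+180)%360-180
    r2=np.c_[[np.cos(a),np.sin(a),0],[np.sin(a),-np.cos(a),0],[0,0,-1]]
    print("t",round(o["time"],2),"pos",o["position"].round(4),"yaw",yaw.round(1),"turn",np.radians(turn).round(3),"shift now axes",(r.T@d).round(4),"after turn",(r2.T@d).round(4),"q6",o["q"][5].round(2))
E
python3 - <<'E'
from h import *
a=np.radians(30.5); g=np.array([.6045,-.0841])-.010*np.array([np.cos(a),np.sin(a)]); print(g); go(*g,.16,30.5)
E
```

```text
[ 0.59588371 -0.08917538]
t 0.15 pos [0.2475 0.5733 0.2218] yaw 156.6 turn 2.201 shift now axes [-0.5825 -0.4699  0.0624] after turn [-0.0361  0.7476  0.0618] q6 -0.18
```

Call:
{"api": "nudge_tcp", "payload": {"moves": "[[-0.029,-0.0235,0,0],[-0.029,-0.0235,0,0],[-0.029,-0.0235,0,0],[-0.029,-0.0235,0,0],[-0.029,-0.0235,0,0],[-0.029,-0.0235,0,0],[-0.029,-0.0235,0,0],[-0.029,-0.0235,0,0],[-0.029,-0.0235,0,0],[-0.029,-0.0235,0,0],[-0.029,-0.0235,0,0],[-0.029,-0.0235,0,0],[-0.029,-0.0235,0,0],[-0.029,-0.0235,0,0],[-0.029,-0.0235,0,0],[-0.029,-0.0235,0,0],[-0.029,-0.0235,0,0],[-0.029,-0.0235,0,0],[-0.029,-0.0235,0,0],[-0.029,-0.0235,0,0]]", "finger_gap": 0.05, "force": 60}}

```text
refused: moves: the value is not of type 'string' (schema: type "string"). Nothing was moved.
```

The call was refused and nothing moved: it wants rows one to a line, with the numbers parted by commas. Same move again in that form.

Call:
{"api": "nudge_tcp", "payload": {"moves": "-0.029,-0.0235,0,0\n-0.029,-0.0235,0,0\n-0.029,-0.0235,0,0\n-0.029,-0.0235,0,0\n-0.029,-0.0235,0,0\n-0.029,-0.0235,0,0\n-0.029,-0.0235,0,0\n-0.029,-0.0235,0,0\n-0.029,-0.0235,0,0\n-0.029,-0.0235,0,0\n-0.029,-0.0235,0,0\n-0.029,-0.0235,0,0\n-0.029,-0.0235,0,0\n-0.029,-0.0235,0,0\n-0.029,-0.0235,0,0\n-0.029,-0.0235,0,0\n-0.029,-0.0235,0,0\n-0.029,-0.0235,0,0\n-0.029,-0.0235,0,0\n-0.029,-0.0235,0,0", "finger_gap": 0.05, "force": 60}}

```text
time: 1.82
position: [0.5942, -0.0895, 0.2222]
tool_rot: [0.203, 0.979, 0.0, -0.0]
ft_force: [0.7, -0.3, 0.1]
grip_width: 0.05
grip_force: 0.0
```

Call:
{"api": "nudge_tcp", "payload": {"moves": "0,0,0.002,0.122\n0,0,0.002,0.122\n0,0,0.002,0.122\n0,0,0.002,0.122\n0,0,0.002,0.122\n0,0,0.002,0.122\n0,0,0.002,0.122\n0,0,0.002,0.122\n0,0,0.002,0.122\n0,0,0.002,0.122\n0,0,0.002,0.122\n0,0,0.002,0.122\n0,0,0.002,0.122\n0,0,0.002,0.122\n0,0,0.002,0.122\n0,0,0.002,0.122\n0,0,0.002,0.122\n0,0,0.002,0.122\n0,0,0,0\n0,0,0,0"}}

```text
time: 3.48
position: [0.5936, -0.0877, 0.1862]
tool_rot: [0.964, 0.267, -0.0, -0.0]
ft_force: [0.4, -1.1, 0.3]
grip_width: 0.05
grip_force: 0.0
```

```bash
python3 - <<'E'
from h import *
go(.5959,-.0892,.16,30.5)
c=cam("wrist"); cv2.imwrite("pics/w1.png",c["img"][:,:,::-1]); print(c["xyz"],c["attitude"],c["fx"])
g=np.array([.6045,-.0841,.0515]); C=[.5249,-.131,.04]; print(px(c,[g,C]))
E
```

```text
t 3.48 pos [ 0.5936 -0.0877  0.1862] yaw 31.0 turn 0.009 shift now axes [0.0012 0.0025 0.0262] after turn [0.0012 0.0025 0.0262] q6 0.7
[ 0.66072507 -0.04770849  0.34889841] [ 0.86112724 -0.48699424 -0.0719926   0.12693915] 322.0710346028811
[[324.5058355  177.33747584]
 [323.46131485 260.11129809]]
```

View pics/w1.png

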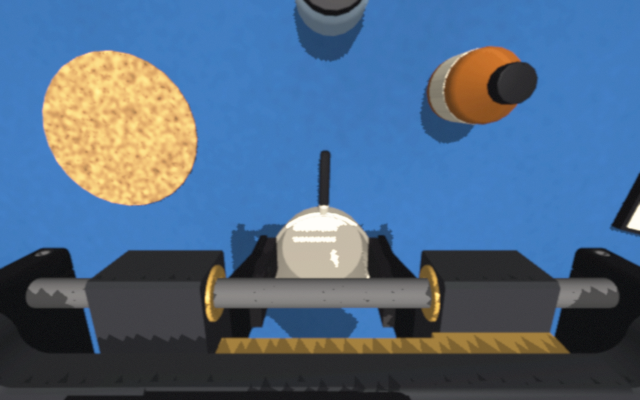

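The wrist view shows the handle from (325,152) to (324,203). Its middle, at (324.5,177.5), matches my prediction of (324.5,177.3). I'll descend and grasp.

Call:
{"api": "nudge_tcp", "payload": {"moves": "0.001,0.002,0.02,0\n0,0,0.02,0\n0,0,0.02,0\n0,0,0.02,0\n0,0,0.02,0\n0,0,0.02,0\n0,0,0.015,0\n0,0,0.01,0\n0,0,0.008,0\n0,0,0.006,0\n0,0,0,0\n0,0,0,0"}}

```text
time: 4.53
position: [0.5961, -0.089, 0.0279]
tool_rot: [0.964, 0.266, 0.0, 0.0]
ft_force: [0.3, 0.1, 0.3]
grip_width: 0.0498
grip_force: 0.0
```

Call:
{"api": "nudge_tcp", "payload": {"moves": "0,0,0,0\n0,0,0,0\n0,0,0,0\n0,0,0,0\n0,0,0,0\n0,0,0,0\n0,0,0,0\n0,0,0,0", "finger_gap": 0, "force": 60}}

```text
time: 5.2
position: [0.5957, -0.0889, 0.0276]
tool_rot: [0.964, 0.266, -0.0, -0.0]
ft_force: [-0.2, 0.2, 1.3]
grip_width: 0.0093
grip_force: 59.9
```

Call:
{"api": "nudge_tcp", "payload": {"moves": "0,0,-0.004,0\n0,0,-0.008,0\n0,0,-0.01,0\n0,0,-0.01,0\n0,0,-0.01,0\n0,0,-0.01,0\n0,0,-0.01,0\n0,0,-0.005,0\n0,0,0,0\n0,0,0,0\n0,0,0,0"}}

```text
time: 6.12
position: [0.5953, -0.0888, 0.0942]
tool_rot: [0.964, 0.266, -0.0, -0.0]
ft_force: [-0.2, -0.2, -1.3]
grip_width: 0.0094
grip_force: 59.9
```

```bash
python3 - <<'E'
from h import *
go(.528,.119,.09,70)
for n in("side","wrist"):
  c=cam(n); cv2.imwrite(f"pics/{n}2.png",c["img"][:,:,::-1])
E
```

```text
t 6.12 pos [ 0.5953 -0.0888  0.0942] yaw 30.8 turn -0.684 shift now axes [ 0.0486 -0.2129  0.0043] after turn [ 0.1722 -0.1343  0.0042] q6 0.7
```

View pics/side2.png

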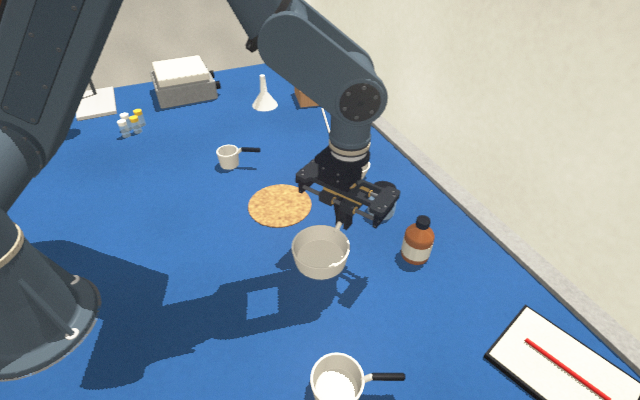

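The large dish is off the bench and hanging level, with its rim around (320,245) in the side view.

```bash
python3 - <<'E'
from h import *
go(.5564,.197,.064,70)
E
```

```text
t 6.22 pos [ 0.5952 -0.0888  0.0939] yaw 30.8 turn -0.684 shift now axes [ 0.1131 -0.2653  0.0301] after turn [ 0.2553 -0.1342  0.0299] q6 0.7
```

Call:
{"api": "nudge_tcp", "payload": {"moves": "0.004,-0.01,0,0\n0.008,-0.019,0,0\n0.01,-0.0235,0,0\n0.01,-0.0235,0,0\n0.01,-0.0235,0,0\n0.01,-0.0235,0,0\n0.01,-0.0235,0,0\n0.01,-0.0235,0,0\n0.01,-0.0235,0,0\n0.01,-0.0235,0,0\n0.01,-0.0235,0,0\n0.008,-0.019,0,0\n0.003,-0.0065,0,0\n0,0,0,0"}}

```text
time: 7.38
position: [0.5555, 0.1995, 0.0942]
tool_rot: [0.964, 0.267, -0.0, -0.0]
ft_force: [-1.2, 0.0, -0.7]
grip_width: 0.0095
grip_force: 59.9
```

Call:
{"api": "nudge_tcp", "payload": {"moves": "0,0,0,-0.04\n0,0,0.002,-0.08\n0,0,0.004,-0.1\n0,0,0.004,-0.1\n0,0,0.004,-0.1\n0,0,0.004,-0.1\n0,0,0.004,-0.08\n0,0,0.004,-0.06\n0,0,0.004,-0.024\n0,0,0,0\n0,0,0,0"}}

```text
time: 8.3
position: [0.5564, 0.1966, 0.0642]
tool_rot: [0.82, 0.573, -0.0, -0.0]
ft_force: [-0.1, 0.3, -1.5]
grip_width: 0.0092
grip_force: 59.9
```

```bash
python3 - <<'E'
from h import *
go(.5564,.197,.0316,70)
c=cam("top"); cv2.imwrite("pics/top3.png",c["img"][100:320,150:420,::-1])
E
```

```text
t 8.3 pos [0.5564 0.1966 0.0642] yaw 69.9 turn -0.002 shift now axes [ 0.0004 -0.0001  0.0326] after turn [ 0.0004 -0.0001  0.0326] q6 0.5
```

View pics/top3.png

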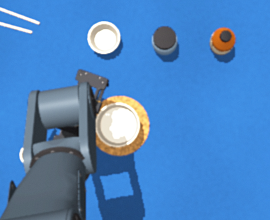

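The crop shows the dish centred on the mat, at about (119,124). I'll lower it and release.

Call:
{"api": "nudge_tcp", "payload": {"moves": "0,0,0.008,0\n0,0,0.008,0\n0,0,0.006,0\n0,0,0.004,0\n0,0,0.002,0\n0,0,0.002,0\n0,0,0.001,0\n0,0,0.001,0\n0,0,0,0\n0,0,0,0"}}

```text
time: 9.18
position: [0.5567, 0.1974, 0.0327]
tool_rot: [0.819, 0.574, 0.0, 0.0]
ft_force: [0.2, 0.3, -1.3]
grip_width: 0.0093
grip_force: 59.9
```

Call:
{"api": "nudge_tcp", "payload": {"moves": "0,0,0.001,0\n0,0,0,0\n0,0,0,0"}}

```text
time: 9.43
position: [0.5568, 0.1975, 0.0318]
tool_rot: [0.819, 0.574, 0.0, 0.0]
ft_force: [0.1, -0.6, -1.0]
grip_width: 0.0091
grip_force: 59.9
```

Call:
{"api": "nudge_tcp", "payload": {"moves": "0,0,0.001,0\n0,0,0,0\n0,0,0,0"}}

```text
time: 9.68
position: [0.557, 0.1976, 0.0314]
tool_rot: [0.819, 0.574, 0.001, 0.0]
ft_force: [-0.8, 0.8, 3.9]
grip_width: 0.0091
grip_force: 59.9
```

Contact is made, so I'll release and rise.

Call:
{"api": "nudge_tcp", "payload": {"moves": "0,0,0,0\n0,0,0,0\n0,0,0,0\n0,0,0,0\n0,0,0,0", "finger_gap": 0.04}}

```text
time: 10.1
position: [0.5564, 0.1973, 0.0302]
tool_rot: [0.819, 0.574, -0.0, -0.0]
ft_force: [0.9, -0.0, 1.0]
grip_width: 0.0342
grip_force: 0.0
```

Call:
{"api": "nudge_tcp", "payload": {"moves": "0,0,-0.01,0\n0,0,-0.02,0\n0,0,-0.03,0\n0,0,-0.03,0\n0,0,-0.03,0\n0,0,-0.03,0\n0,0,0,0\n0,0,0,0"}}

```text
time: 10.77
position: [0.5579, 0.1976, 0.1833]
tool_rot: [0.819, 0.574, 0.002, 0.001]
ft_force: [-0.4, -0.4, -0.5]
grip_width: 0.0401
grip_force: 0.0
```

```bash
python3 - <<'E'
from h import *
a=np.radians(-23.1); g=np.array([.5297,-.3783])-.010*np.array([np.cos(a),np.sin(a)]); print(g); go(*g,.18,-23.1)
E
```

```text
[ 0.52050179 -0.37437663]
t 10.77 pos [0.5579 0.1976 0.1833] yaw 70.0 turn 1.625 shift now axes [-0.5503  0.1604  0.0026] after turn [0.19   0.5408 0.0033] q6 0.5
```

Call:
{"api": "nudge_tcp", "payload": {"moves": "-0.0306,0.0089,0,0\n-0.0306,0.0089,0,0\n-0.0306,0.0089,0,0\n-0.0306,0.0089,0,0\n-0.0306,0.0089,0,0\n-0.0306,0.0089,0,0\n-0.0306,0.0089,0,0\n-0.0306,0.0089,0,0\n-0.0306,0.0089,0,0\n-0.0306,0.0089,0,0\n-0.0306,0.0089,0,0\n-0.0306,0.0089,0,0\n-0.0306,0.0089,0,0\n-0.0306,0.0089,0,0\n-0.0306,0.0089,0,0\n-0.0306,0.0089,0,0\n-0.0306,0.0089,0,0\n-0.0306,0.0089,0,0\n0,0,0,0", "finger_gap": 0.05}}

```text
time: 12.35
position: [0.5177, -0.3814, 0.179]
tool_rot: [0.82, 0.572, -0.001, 0.001]
ft_force: [0.5, -0.6, -0.4]
grip_width: 0.0498
grip_force: 0.0
```

Call:
{"api": "nudge_tcp", "payload": {"moves": "0,0,0,0.12\n0,0,0,0.12\n0,0,0,0.12\n0,0,0,0.12\n0,0,0,0.12\n0,0,0,0.12\n0,0,0,0.12\n0,0,0,0.12\n0,0,0,0.12\n0,0,0,0.12\n0,0,0,0.12\n0,0,0,0.12\n0,0,0,0.12\n0,0,0,0.065\n0,0,0,0\n0,0,0,0"}}

```text
time: 13.68
position: [0.5181, -0.374, 0.1793]
tool_rot: [0.98, -0.199, -0.001, -0.001]
ft_force: [-0.8, -0.6, -1.3]
grip_width: 0.05
grip_force: 0.0
```

```bash
python3 - <<'E'
from h import *
go(.5205,-.3744,.0313,-23.1)
c=cam("top"); dish(c,"large",px(c,[.528,.119,.04])[0],px(c,[.560,.207,.05])[0],.004)
c=cam("wrist"); cv2.imwrite("pics/w4.png",c["img"][:,:,::-1])
print(px(c,[[.5297,-.3783,.0555],[.4575,-.3476,.044]]))
E
```

```text
t 13.68 pos [ 0.5181 -0.374   0.1793] yaw -23.0 turn 0.002 shift now axes [ 0.0028 -0.0004  0.1479] after turn [ 0.0024 -0.0006  0.148 ] q6 1.17
large n 36 centre [0.5138 0.1304] grip [0.5612 0.2057] dist 0.089 want 0.094 ang 57.8 cost 1248 of 2745
[[320.03565482 179.48444818]
 [320.16476682 252.21931538]]
```

View pics/w4.png

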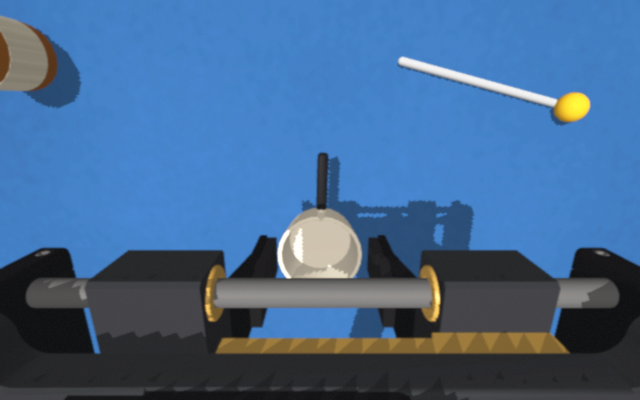

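The medium handle runs from (323,153) to (322,207), within 2 px of the prediction. I'll grasp it. The large-dish fit was contaminated by the mat colour, so I'll redo it with a saturation mask.

Call:
{"api": "nudge_tcp", "payload": {"moves": "0.002,0,0.02,0\n0,0,0.02,0\n0,0,0.02,0\n0,0,0.02,0\n0,0,0.02,0\n0,0,0.018,0\n0,0,0.012,0\n0,0,0.01,0\n0,0,0.006,0\n0,0,0.002,0\n0,0,0,0\n0,0,0,0"}}

```text
time: 14.78
position: [0.521, -0.3763, 0.0333]
tool_rot: [0.98, -0.2, 0.001, 0.0]
ft_force: [-0.3, 0.4, 0.4]
grip_width: 0.0501
grip_force: 0.0
```

Call:
{"api": "nudge_tcp", "payload": {"moves": "0,0,0,0\n0,0,0,0\n0,0,0,0\n0,0,0,0\n0,0,0,0\n0,0,0,0\n0,0,0,0\n0,0,0,0", "finger_gap": 0, "force": 60}}

```text
time: 15.45
position: [0.5205, -0.3758, 0.0326]
tool_rot: [0.98, -0.2, -0.0, -0.0]
ft_force: [-0.1, 0.0, 0.3]
grip_width: 0.0091
grip_force: 59.8
```

```bash
sed -i 's/(im.min(2)>105)/(im.min(2)>105)\&(im.max(2)-im.min(2)<45)/' h.py
python3 - <<'E'
from h import *
go(.5205,-.3744,.0313,-23.1)
c=cam("top"); dish(c,"large",px(c,[.528,.119,.04])[0],px(c,[.560,.207,.05])[0],.004); cv2.imwrite("pics/top5.png",cv2.resize(c["img"][150:290,190:350,::-1],None,fx=3,fy=3))
E
```

```text
t 15.45 pos [ 0.5205 -0.3758  0.0326] yaw -23.1 turn 0.0 shift now axes [-0.0006 -0.0012  0.0013] after turn [-0.0006 -0.0012  0.0013] q6 1.18
large n 36 centre [0.53   0.1187] grip [0.5612 0.2057] dist 0.0924 want 0.094 ang 70.3 cost 47 of 1514
```

View pics/top5.png

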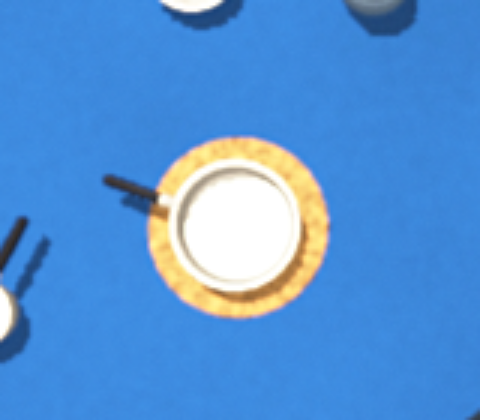

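The large dish sits cleanly at (0.530, 0.119) with its handle at 70°. I'll regrip the medium 12 mm further out so the fingers clear the large rim when it's placed.

Call:
{"api": "nudge_tcp", "payload": {"moves": "0,0,0,0\n0,0,0,0\n0,0,0,0\n0.006,0,0,0\n0.006,0,0.001,0\n0,0,0,0\n0,0,0,0", "finger_gap": 0.03}}

```text
time: 16.08
position: [0.5322, -0.3808, 0.0315]
tool_rot: [0.98, -0.2, 0.0, 0.0]
ft_force: [0.3, 0.7, -0.4]
grip_width: 0.0294
grip_force: 0.0
```

Call:
{"api": "nudge_tcp", "payload": {"moves": "0,0,0,0\n0,0,0,0\n0,0,0,0\n0,0,0,0\n0,0,0,0\n0,0,0,0\n0,0,0,0", "finger_gap": 0, "force": 60}}

```text
time: 16.67
position: [0.5315, -0.3804, 0.0315]
tool_rot: [0.98, -0.2, -0.0, -0.0]
ft_force: [-1.2, 0.6, -0.6]
grip_width: 0.0092
grip_force: 60.0
```

Call:
{"api": "nudge_tcp", "payload": {"moves": "0,0,-0.004,0\n0,0,-0.008,0\n0,0,-0.012,0\n0,0,-0.016,0\n0,0,-0.016,0\n0,0,-0.016,0\n0,0,-0.014,0\n0,0,-0.01,0\n0,0,-0.004,0\n0,0,0,0\n0,0,0,0"}}

```text
time: 17.58
position: [0.5314, -0.3803, 0.1316]
tool_rot: [0.98, -0.2, -0.0, -0.0]
ft_force: [-1.1, 0.3, -2.5]
grip_width: 0.0091
grip_force: 60.0
```

```bash
python3 - <<'E'
from h import *
go(.611,.1187,.122,0)
c=cam("top"); dish(c,"medium",px(c,[.4575,-.3476,.144])[0],px(c,[.53,-.3783,.15])[0],.1)
c=cam("side"); cv2.imwrite("pics/side6.png",c["img"][200:,200:560,::-1])
E
```

```text
t 17.58 pos [ 0.5314 -0.3803  0.1316] yaw -23.1 turn -0.403 shift now axes [-0.1226 -0.4902  0.0096] after turn [ 0.0796 -0.499   0.0096] q6 1.18
medium n 546 centre [ 0.4572 -0.3391] grip [ 0.5538 -0.3846] dist 0.1068 want 0.081 ang -25.2 cost 476 of 625
```

View pics/side6.png

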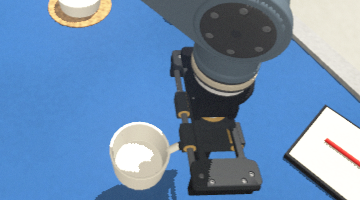

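The medium is held level, with its rim at about (140,145) in the crop.

Call:
{"api": "nudge_tcp", "payload": {"moves": "-0.004,-0.015,0,0\n-0.006,-0.025,0,0\n-0.0075,-0.03,0,0\n-0.0075,-0.03,0,0\n-0.0075,-0.03,0,0\n-0.0075,-0.03,0,0\n-0.0075,-0.03,0,0\n-0.0075,-0.03,0,0\n-0.0075,-0.03,0,0\n-0.0075,-0.03,0,0\n-0.0075,-0.03,0,0\n-0.0075,-0.03,0,0\n-0.0075,-0.03,0,0\n-0.0075,-0.03,0,0\n-0.0075,-0.03,0,0\n-0.0075,-0.03,0,0\n-0.006,-0.02,0,0\n-0.0016,-0.0102,0,0\n0,0,0,0"}}

```text
time: 19.27
position: [0.6105, 0.1214, 0.1309]
tool_rot: [0.98, -0.198, -0.0, -0.0]
ft_force: [-0.3, 0.3, -1.9]
grip_width: 0.0093
grip_force: 60.0
```

Call:
{"api": "nudge_tcp", "payload": {"moves": "0,0,0,-0.04\n0,0,0,-0.08\n0,0,0,-0.1\n0,0,0,-0.1\n0,0,0,-0.06\n0,0,0,-0.023\n0,0,0,0\n0,0,0,0"}}

```text
time: 19.93
position: [0.611, 0.1176, 0.1314]
tool_rot: [1.0, -0.001, -0.0, 0.0]
ft_force: [0.6, -0.2, -2.4]
grip_width: 0.0092
grip_force: 60.0
```

```bash
python3 - <<'E'
from h import *
go(.611,.1187,.0405,0)
c=cam("top"); cv2.imwrite("pics/top7.png",cv2.resize(c["img"][150:290,190:350,::-1],None,fx=3,fy=3))
t=np.linspace(0,6.283,9)[:8]; print("pred medium rim centre",px(c,[[.53,.1187,.009+.091+.044]]))
E
```

```text
t 19.93 pos [0.611  0.1176 0.1314] yaw -0.1 turn -0.003 shift now axes [ 0.0001 -0.0011  0.0909] after turn [ 0.     -0.0011  0.0909] q6 1.58
pred medium rim centre [[263.92632826 223.35996895]]
```

View pics/top7.png

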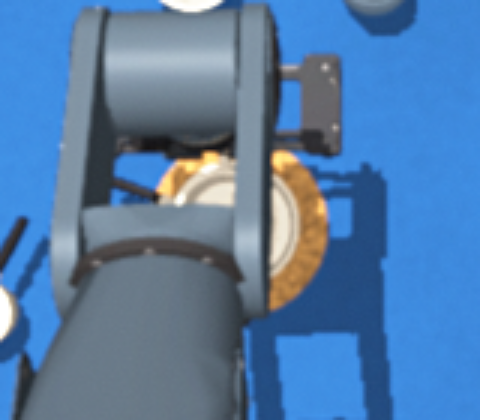

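The arm hides the dish from the top camera. I'll lower to just above the rim and check with the side camera, overlaying the predicted rims.

Call:
{"api": "nudge_tcp", "payload": {"moves": "0,-0.001,0.01,0\n0,0,0.012,0\n0,0,0.012,0\n0,0,0.008,0\n0,0,0.003,0\n0,0,0,0\n0,0,0,0"}}

```text
time: 20.57
position: [0.6111, 0.1196, 0.0861]
tool_rot: [1.0, -0.0, -0.0, 0.0]
ft_force: [0.8, 1.4, -1.4]
grip_width: 0.0093
grip_force: 60.0
```

```bash
cat >>h.py <<'E'
def overlay(f,rings):
    c=cam("side"); im=c["img"][:,:,::-1].copy(); im=cv2.resize(im,None,fx=4,fy=4)
    t=np.linspace(0,2*np.pi,60)
    for x,y,z,r,col in rings:
        P=px(c,np.c_[x+r*np.cos(t),y+r*np.sin(t),np.full(60,z)]); cv2.polylines(im,[np.int32(P*4+2)],True,col,1)
    u=(px(c,[[rings[0][0],rings[0][1],.06]])[0]*4).astype(int)
    cv2.imwrite(f,im[max(0,u[1]-260):u[1]+240,u[0]-300:u[0]+300])
E
python3 - <<'E'
from h import *
go(.611,.1187,.0405,0)
u=robot.get_obs()["position"][2]-.0315
overlay("pics/s8.png",[(.53,.1187,.044,.056,(0,0,255)),(.53,.1187,u+.044,.043,(0,255,0)),(.53,.1187,u,.038,(255,255,0))])
E
```

```text
t 20.57 pos [0.6111 0.1196 0.0861] yaw -0.0 turn -0.0 shift now axes [-0.0001  0.0009  0.0456] after turn [-0.0001  0.0009  0.0456] q6 1.58
```

View pics/s8.png

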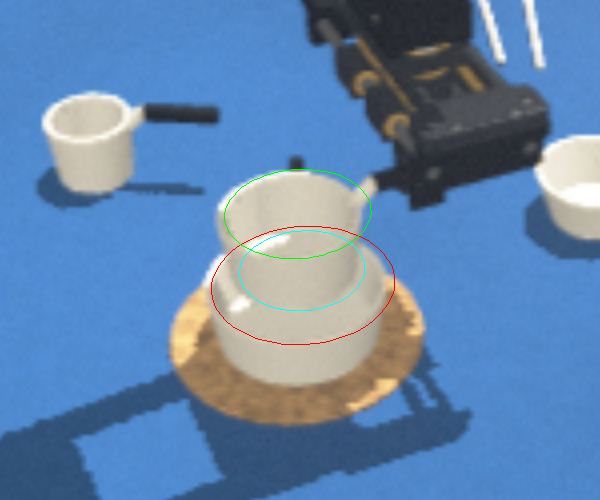

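Both predicted rims sit about 6 zoomed px to the right of the real ones, so the offset is common and the relative alignment is good. I'll lower.

Call:
{"api": "nudge_tcp", "payload": {"moves": "0,0.001,0.008,0\n0,0,0.009,0\n0,0,0.009,0\n0,0,0.008,0\n0,0,0.004,0\n0,0,0.003,0\n0,0,0.002,0\n0,0,0.001,0\n0,0,0,0\n0,0,0,0"}}

```text
time: 21.45
position: [0.6115, 0.1185, 0.0428]
tool_rot: [1.0, -0.0, 0.0, -0.0]
ft_force: [-0.5, 0.5, -1.1]
grip_width: 0.0093
grip_force: 60.0
```

Call:
{"api": "nudge_tcp", "payload": {"moves": "0,0,0.001,0\n0,0,0,0\n0,0,0,0"}}

```text
time: 21.7
position: [0.6113, 0.1185, 0.0418]
tool_rot: [1.0, -0.0, 0.0, -0.0]
ft_force: [0.4, 0.8, -2.4]
grip_width: 0.0092
grip_force: 60.0
```

Call:
{"api": "nudge_tcp", "payload": {"moves": "0,0,0.001,0\n0,0,0,0\n0,0,0,0"}}

```text
time: 21.95
position: [0.6114, 0.1185, 0.0407]
tool_rot: [1.0, -0.0, 0.0, -0.0]
ft_force: [1.4, -0.8, -0.1]
grip_width: 0.0091
grip_force: 60.0
```

Call:
{"api": "nudge_tcp", "payload": {"moves": "0,0,0.0007,0\n0,0,0,0\n0,0,0,0"}}

```text
time: 22.2
position: [0.6117, 0.1185, 0.0404]
tool_rot: [1.0, -0.0, 0.001, -0.0]
ft_force: [0.2, 1.0, 2.6]
grip_width: 0.0091
grip_force: 60.0
```

Contact came at the expected height of 0.0405. I'll release, rise, and work out the move to the small dish.

Call:
{"api": "nudge_tcp", "payload": {"moves": "0,0,0,0\n0,0,0,0\n0,0,0,0\n0,0,0,0\n0,0,0,0", "finger_gap": 0.035}}

```text
time: 22.62
position: [0.6108, 0.1185, 0.0396]
tool_rot: [1.0, -0.0, -0.0, -0.0]
ft_force: [0.2, 0.2, 0.0]
grip_width: 0.0319
grip_force: 0.0
```

Call:
{"api": "nudge_tcp", "payload": {"moves": "0,0,-0.01,0\n0,0,-0.02,0\n0,0,-0.03,0\n0,0,-0.03,0\n0,0,-0.03,0\n0,0,-0.02,0\n0,0,0,0\n0,0,0,0"}}

```text
time: 23.28
position: [0.612, 0.1186, 0.182]
tool_rot: [1.0, -0.0, 0.002, -0.0]
ft_force: [-0.2, 0.3, -0.0]
grip_width: 0.0352
grip_force: 0.0
```

```bash
python3 - <<'E'
from h import *
go(.5155,.3081,.18,150)
go(.5155,.3081,.18,-30)
E
```

```text
t 23.28 pos [0.612  0.1186 0.182 ] yaw -0.0 turn -2.618 shift now axes [-0.0966 -0.1895  0.0016] after turn [0.1784 0.1159 0.002 ] q6 1.58
t 23.28 pos [0.612  0.1186 0.182 ] yaw -0.0 turn 0.523 shift now axes [-0.0966 -0.1895  0.0016] after turn [-0.1784 -0.1159  0.002 ] q6 1.58
```

Call:
{"api": "nudge_tcp", "payload": {"moves": "-0.0121,-0.0237,0,0\n-0.0121,-0.0237,0,0\n-0.0121,-0.0237,0,0\n-0.0121,-0.0237,0,0\n-0.0121,-0.0237,0,0\n-0.0121,-0.0237,0,0\n-0.0121,-0.0237,0,0\n-0.0121,-0.0237,0,0\n0,0,0,-0.119\n0,0,0,-0.119\n0,0,0,-0.119\n0,0,0,-0.119\n0,0,0,-0.119\n0,0,0,-0.119\n0,0,0,-0.119\n0,0,0,-0.119\n0,0,0,-0.119\n0,0,0,-0.119\n0,0,0,-0.119\n0,0,0,-0.119", "finger_gap": 0.05}}

```text
time: 24.95
position: [0.5131, 0.3076, 0.178]
tool_rot: [0.754, 0.657, -0.002, -0.001]
ft_force: [-0.9, -0.3, -0.2]
grip_width: 0.05
grip_force: 0.0
```

Call:
{"api": "nudge_tcp", "payload": {"moves": "0,0,0,-0.119\n0,0,0,-0.119\n0,0,0,-0.119\n0,0,0,-0.119\n0,0,0,-0.119\n0,0,0,-0.119\n0,0,0,-0.119\n0,0,0,-0.119\n0,0,0,-0.119\n0,0,0,-0.119\n0,0,0,0\n0,0,0,0"}}

```text
time: 25.95
position: [0.5134, 0.3078, 0.1785]
tool_rot: [0.26, 0.965, -0.001, -0.001]
ft_force: [-0.3, 0.2, -0.2]
grip_width: 0.0502
grip_force: 0.0
```

```bash
python3 - <<'E'
from h import *
go(.5155,.3081,.0353,150)
c=cam("wrist"); cv2.imwrite("pics/w9.png",c["img"][:,:,::-1])
print(px(c,[[.5155,.3081,.0595],[.4565,.3424,.048]]))
c=cam("top"); cv2.imwrite("pics/t9.png",cv2.resize(c["img"][150:290,190:350,::-1],None,fx=3,fy=3))
E
```

```text
t 25.95 pos [0.5134 0.3078 0.1785] yaw 149.8 turn -0.003 shift now axes [-0.0019  0.0017  0.1432] after turn [-0.0016  0.0013  0.1432] q6 -0.69
[[325.14329858 196.89353489]
 [325.27509336 119.10557041]]
```

View pics/w9.png

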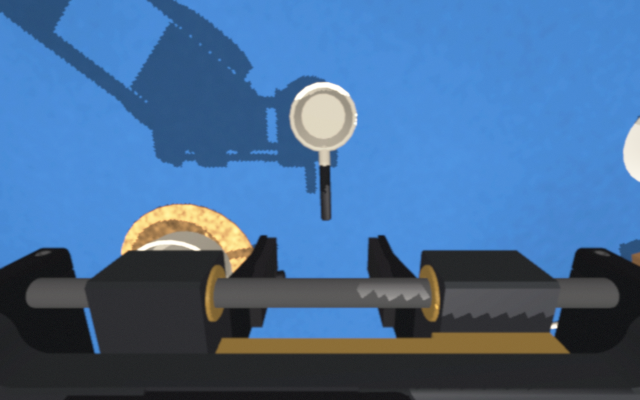

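View pics/t9.png

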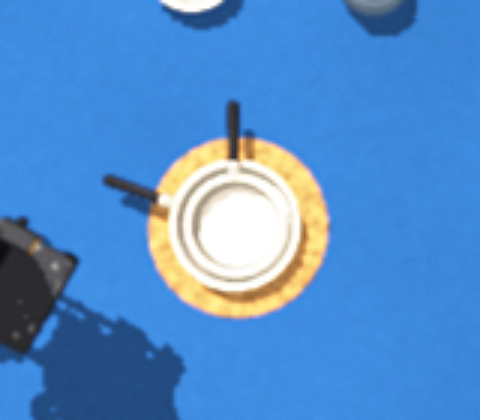

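The small handle runs from (325,166) to (326,219), within about 3 mm of the prediction. The top view shows the medium seated concentrically in the large, handles at about 70° and 0°. I'll grasp the small dish.

Call:
{"api": "nudge_tcp", "payload": {"moves": "-0.001,0.001,0.02,0\n0,0,0.02,0\n0,0,0.02,0\n0,0,0.02,0\n0,0,0.02,0\n0,0,0.016,0\n0,0,0.012,0\n0,0,0.009,0\n0,0,0.005,0\n0,0,0.001,0\n0,0,0,0\n0,0,0,0"}}

```text
time: 27.05
position: [0.5165, 0.3088, 0.0377]
tool_rot: [0.259, 0.966, 0.0, 0.001]
ft_force: [0.2, -0.9, -0.2]
grip_width: 0.0502
grip_force: 0.0
```

Call:
{"api": "nudge_tcp", "payload": {"moves": "0,0,0,0\n0,0,0,0\n0,0,0,0\n0,0,0,0\n0,0,0,0\n0,0,0,0\n0,0,0,0\n0,0,0,0", "finger_gap": 0, "force": 60}}

```text
time: 27.72
position: [0.5158, 0.3085, 0.0368]
tool_rot: [0.259, 0.966, 0.0, -0.0]
ft_force: [0.1, -0.5, -0.1]
grip_width: 0.009
grip_force: 60.0
```

Call:
{"api": "nudge_tcp", "payload": {"moves": "0,0,-0.004,0\n0,0,-0.008,0\n0,0,-0.012,0\n0,0,-0.016,0\n0,0,-0.016,0\n0,0,-0.016,0\n0,0,-0.016,0\n0,0,-0.012,0\n0,0,-0.006,0\n0,0,0,0\n0,0,0,0"}}

```text
time: 28.63
position: [0.5158, 0.3085, 0.1435]
tool_rot: [0.259, 0.966, 0.0, 0.0]
ft_force: [-0.2, -1.1, -1.2]
grip_width: 0.0095
grip_force: 60.0
```

```bash
python3 - <<'E'
from h import *
go(.5155,.3081,.0353,150)
c=cam("top")
im=c["img"].astype(int).max(2)
for p,z in(((.611,.1187),.062),((.5606,.207),.0535)):
    u=px(c,[*p,z])[0]; b=blob(im<75,u,20); print(len(b),w(c,b,z).mean(0).round(4))
E
```

```text
t 28.63 pos [0.5158 0.3085 0.1435] yaw 150.0 turn -0.0 shift now axes [ 1.000e-04 -6.000e-04  1.082e-01] after turn [ 0.     -0.0005  0.1082] q6 -0.69
36 [0.6082 0.1168]
33 [0.5609 0.2056]
```

```bash
python3 - <<'E'
from h import *
go(.5536,.0532,.1435,110)
E
```

```text
t 28.68 pos [0.5153 0.3083 0.1427] yaw 150.0 turn 0.698 shift now axes [-0.1607 -0.2018 -0.0008] after turn [-0.2528 -0.0513 -0.0008] q6 -0.69
```

Call:
{"api": "nudge_tcp", "payload": {"moves": "-0.008,-0.01,0,0\n-0.015,-0.019,0,0\n-0.02,-0.025,0,0\n-0.02,-0.025,0,0\n-0.02,-0.025,0,0\n-0.02,-0.025,0,0\n-0.02,-0.025,0,0\n-0.02,-0.025,0,0\n-0.012,-0.015,0,0\n-0.0057,-0.0078,0,0\n0,0,0,0\n0,0,0,0.04\n0,0,0,0.08\n0,0,0,0.1\n0,0,0,0.1\n0,0,0,0.1\n0,0,0,0.1\n0,0,0,0.1\n0,0,0,0.05\n0,0,0,0.028"}}

```text
time: 30.35
position: [0.553, 0.055, 0.1424]
tool_rot: [0.574, 0.819, -0.0, -0.001]
ft_force: [-0.2, -0.1, -1.1]
grip_width: 0.0092
grip_force: 60.0
```

Call:
{"api": "nudge_tcp", "payload": {"moves": "0,0,0.008,0\n0,0,0.012,0\n0,0,0.012,0\n0,0,0.006,0\n0,0,0.002,0\n0,0,0,0\n0,0,0,0"}}

```text
time: 30.93
position: [0.5541, 0.0537, 0.1028]
tool_rot: [0.573, 0.819, 0.0, -0.0]
ft_force: [-0.2, -1.0, -0.8]
grip_width: 0.0096
grip_force: 60.0
```

```bash
python3 - <<'E'
from h import *
go(.5536,.0532,.0508,110)
u=robot.get_obs()["position"][2]-.0368
overlay("pics/s10.png",[(.53,.118,.053,.043,(0,0,255)),(.53,.118,u+.048,.030,(0,255,0)),(.53,.118,u,.026,(255,255,0))])
E
```

```text
t 30.93 pos [0.5541 0.0537 0.1028] yaw 110.0 turn 0.001 shift now axes [-0.0003 -0.0006  0.052 ] after turn [-0.0003 -0.0006  0.052 ] q6 -0.45
```

View pics/s10.png

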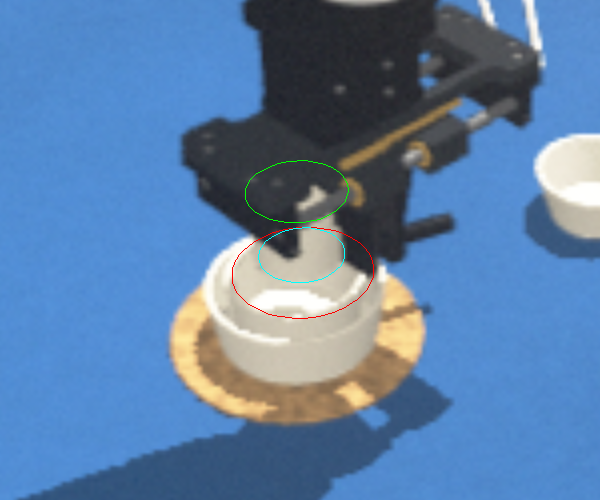

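The gripper covers much of the dish, but the visible small foot (right edge about 343, bottom about 280) follows the cyan ring with the same small offset as the medium rim. I'll lower in checked steps.

Call:
{"api": "nudge_tcp", "payload": {"moves": "0,0,0.01,0\n0,0,0.012,0\n0,0,0.01,0\n0,0,0.006,0\n0,0,0.004,0\n0,0,0,0\n0,0,0,0"}}

```text
time: 31.57
position: [0.554, 0.0534, 0.0607]
tool_rot: [0.574, 0.819, -0.0, -0.0]
ft_force: [0.0, 0.2, -0.7]
grip_width: 0.0094
grip_force: 60.0
```

Call:
{"api": "nudge_tcp", "payload": {"moves": "0,0,0.003,0\n0,0,0.003,0\n0,0,0.002,0\n0,0,0,0\n0,0,0,0"}}

```text
time: 31.98
position: [0.5539, 0.0534, 0.0528]
tool_rot: [0.574, 0.819, -0.0, -0.0]
ft_force: [0.1, -0.0, -0.9]
grip_width: 0.0094
grip_force: 60.0
```

Call:
{"api": "nudge_tcp", "payload": {"moves": "0,0,0.001,0\n0,0,0,0\n0,0,0,0"}}

```text
time: 32.23
position: [0.554, 0.0534, 0.0519]
tool_rot: [0.574, 0.819, 0.0, 0.0]
ft_force: [0.0, 0.6, -0.0]
grip_width: 0.0095
grip_force: 60.0
```

Call:
{"api": "nudge_tcp", "payload": {"moves": "0,0,0.001,0\n0,0,0,0\n0,0,0,0"}}

```text
time: 32.48
position: [0.5542, 0.0534, 0.0509]
tool_rot: [0.574, 0.819, 0.0, 0.0]
ft_force: [0.2, -0.9, 0.2]
grip_width: 0.0091
grip_force: 60.0
```

Call:
{"api": "nudge_tcp", "payload": {"moves": "0,0,0.0005,0\n0,0,0,0\n0,0,0,0"}}

```text
time: 32.73
position: [0.5543, 0.0532, 0.0507]
tool_rot: [0.574, 0.819, 0.0, 0.0]
ft_force: [0.5, -1.1, 3.3]
grip_width: 0.0093
grip_force: 60.0
```

Contact came at the expected 0.0508. I'll release, rise and back away.

Call:
{"api": "nudge_tcp", "payload": {"moves": "0,0,0,0\n0,0,0,0\n0,0,0,0\n0,0,0,0\n0,0,0,0", "finger_gap": 0.035}}

```text
time: 33.15
position: [0.5538, 0.0535, 0.0502]
tool_rot: [0.574, 0.819, -0.0, -0.0]
ft_force: [-0.2, -0.5, -0.2]
grip_width: 0.0318
grip_force: 0.0
```

Call:
{"api": "nudge_tcp", "payload": {"moves": "0,0,-0.01,0\n0,0,-0.02,0\n0,0,-0.03,0\n0,0,-0.03,0\n0,0,-0.03,0\n0,0,-0.03,0\n-0.03,0,0,0\n-0.03,0,0,0\n-0.03,0,0,0\n-0.03,0,0,0\n-0.03,0,0,0\n-0.03,0,0,0\n-0.03,0,0,0\n-0.03,0,0,0\n-0.03,0,0,0\n0,0,0,0\n0,0,0,0"}}

```text
time: 34.57
position: [0.6463, -0.2019, 0.2006]
tool_rot: [0.575, 0.818, 0.0, 0.0]
ft_force: [-0.1, 1.4, -0.1]
grip_width: 0.0348
grip_force: 0.0
```

```bash
python3 - <<'E'
from h import *
c=cam("top"); im=c["img"].astype(int).max(2)
for p,z in(((.611,.1187),.062),((.5606,.207),.0535),((.5536,.0532),.071)):
    u=px(c,[*p,z])[0]; b=blob(im<75,u,20); print(len(b),w(c,b,z).mean(0).round(4))
a=cv2.resize(c["img"][160:280,200:340,::-1],None,fx=4,fy=4)[:,:400]
s=cam("side"); b=cv2.resize(s["img"][150:270,230:330,::-1],None,fx=4,fy=4)
cv2.imwrite("pics/f.png",np.hstack([a,b]))
E
```

```text
36 [0.6082 0.1168]
34 [0.5609 0.2054]
32 [0.5544 0.0535]
```

View pics/f.png

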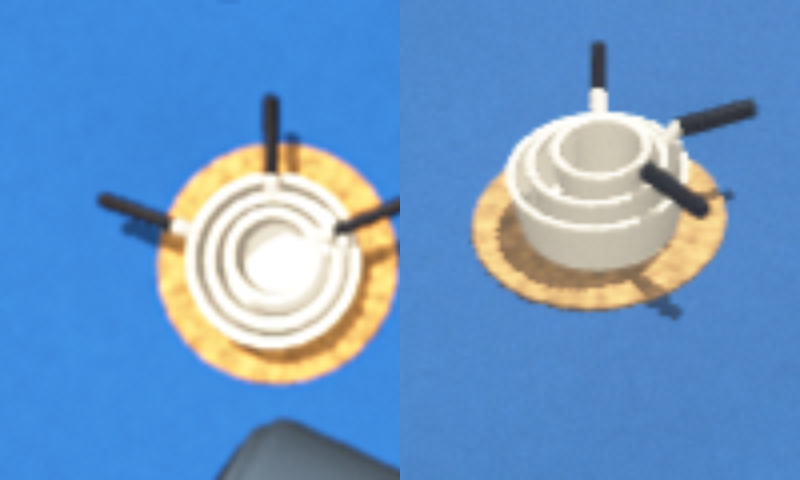

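All three dishes are nested, level and concentric around (275,262), with handles at about +70°, 0° and −70°, and the gripper is clear. I'll hand in.

Call:
{"api": "nudge_tcp", "payload": {"moves": "0,0,0,0\n0,0,0,0\n0,0,0,0"}}

```text
time: 34.92
position: [0.6461, -0.199, 0.2006]
tool_rot: [0.573, 0.82, 0.0, -0.0]
ft_force: [-0.0, 0.1, -0.5]
grip_width: 0.0349
grip_force: 0.0
```

```bash
python3 -c "
from rig import robot
print(robot.hand_in())"
```

```text
the job is handed in; nothing more can be done
None
```

I nested the three casseroles on the cork mat, flat and released, with handles about 70° apart, never touched the bystanders, and handed in at about 35 s; the hand-in returned no verdict.

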